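# Find the full stud tin by its weight and dock it

### The arm

A 6-joint arm with a two-finger parallel gripper is mounted at the origin on the work surface; the furniture and walls round the work are solid. World frame = base frame: x ahead of the robot, y to its left, z up, the work surface at z = 0. Lengths are in mm, angles in rad, forces in N, time in s.
With the tool pointing down it reaches from about 300 to 775 mm from the base axis. Payload 14.6 kg.
Tool frame: the origin (TCP) lies midway between the tips of the shut fingers; the grasp point (between the pads) lies 19 mm behind it; x points along the fingers, z is the direction in which the jaws open and shut, and the axes are right-handed (so a half turn about x gives the same grasp; the last joint's range is limited). The gripper opens to 85 mm and grips with 20 to 120 N. Pads are 22 mm wide; open, the fingers measure 114 mm over their backs; the gripper's body (76 mm by 85 mm) begins 54 mm behind the grasp point. The pads swing forward as they close: fully open they stand 13 mm farther back than shut.
Start: joints at [1.136, 0.3, 1.521, -0, 1.321, -0.067], TCP at [197.757, 513.207, 231.281] pointing down, gripper open.
Joint ranges: [-3.03, 3.03], [-0.79, 2.21], [0.23, 2.52], [-1.04, 4.18], [0, 3.07], [-2.55, 2.55]. Speed limits (rad/s): [2.22, 2.22, 2.57, 3.14, 3.14, 3.14].

### API

Orientations are given as a rotation vector (axis times angle).
In Python, from station import * gives the robot as it stands.
- The arm moves only by the tool drive_tool, never from a script. Its argument "moves" is a list that holds one entry, the list of rows, each a list of 5 numbers: the finger opening in cm, from 0 to 8.54, then the shift along the tool's x, y, z in cm, then the turn about the tool's x in rad. In form: [[[claw, x, y, z, turn], ...]]. A call has 1 to 12 rows; each row is the pose to reach, as a shift and turn from the pose commanded when the call began, along the tool's axes at that moment; what a row does not reach only later rows make up. A row lasts 1/12 s, in which the tool goes at most 41.7 mm and 7.16 degrees, less where a joint would pass 70% of its speed; a pose out of reach is approached as far as the arm can. A call with a gripper value outside its range is refused whole. The fingers move at their own pace and stop on an object; "force" is the grip in N (left out, the last holds). Time passes only in rows, so rows that repeat a pose let the fingers close. It gives the time, the measured TCP pose, the force and the opening at its end, in the units of the state.
- read_state(): the state, without advancing time (a new reading comes with each control period).
- grab_frame(name): name is "side" or "top"; returns a dict with "img" (420x560x3 uint8, red, green, blue), "fx", "fy", "cx", "cy" (pixels), "R" (3x3) and "t" (3): a world point X has camera coordinates R X + t. Camera axes: x right, y down, z forward; pixel columns grow to the right and rows downward; lengths in mm; the calibration is good to about 2 mm. A picture is of the moment at which its call begins. There is no depth.
- sign_off(): hands the job in, once; it reports no verdict.
The state is a dict: "t": time; "qpos": joint angles; "joint_velocities": joint speeds; "joint_efforts": joint torques, N m; "ee_pos": TCP position; "ee_rot": TCP orientation; "contact_force": force on the tool from outside, world axes, zero at the start; "ft_torque": the same for the moment, N m; "opening": finger opening in mm.
Only numpy, scipy, OpenCV 4.12 (cv2) and the standard library are available. Lean on these libraries where they do the work, as an engineer would, in place of code of your own. Each camera call takes 0.05 s, during which the arm holds its last target.

### The job

One of the two identical closed tins is full and the other nearly used up. Lift the left tin a few centimetres clear of the bench to feel its weight and stand it back where it was, then lift the right tin in the same way; then slide the heavier of the two into the dock from its open end, foot under the rails, until it is fully home and the sprung keeper has snapped in behind it, without ramming it. Leave the lighter tin standing where it was, let go of everything, and do not disturb the other things on the bench.

Things in the scene. Friction and masses are not known exactly. Their poses are not given: they have to be found in the camera images.
- tin_left: the tin that starts on the left (greater y): plain closed metal tin standing 86 mm tall. Foot flange 62 mm across, 5 mm thick; body 52 mm across up to 62 mm height; lid 56 mm across from there to the top (grasp the lid). Origin: centre of the underside, z up. Full it weighs 0.53 to 0.67 kg in all, nearly empty 0.22 to 0.29 kg; which tin is full is drawn anew each time, and only felt
- tin_right: the tin that starts on the right (smaller y); same size, looks and origin as the left tin, and holding the other weight. The contents have 1 to 3 mm of play
- dock: fixed dock for one tin: plate 5 mm thick, x -125 to +75, y -53 to +53 mm. x = the way a tin slides in (away from the robot), z up; origin on the table. Two rails, x -45 to +75 mm: slot 66 mm wide for the foot, under lips 12.5 to 17.5 mm above the table and 57 mm apart. A stop carriage is clamped over the rails at an unmeasured place: home is a tin axis anywhere from x = 0 to 25 mm, to be felt
- dock_entry (a point): point on top of the dock's plate (5 mm above the table) at dock x = -92 mm, on the slot's middle line: a tin can be set down with its axis over this point and slid along +x to home. Flared guides (to 15 mm height) widen the mouth from dock x = -45 to -75 mm. At home the foot meets the carriage's rubber buffer: 2 N, rising to 10 N at 4 mm, then rigid
- keeper (a joint): travel in m of the sprung keeper on the carriage: upright steel roller, 12 mm diameter, in the slot's left (+y) side 19 mm before home, 18 to 35 mm above the table, grey housing out to y = 71 mm. 0 = out across the slot. The tin meets it 36 mm before home and pushes it aside (3 to 10 N along the slot, to about 0.005 at 19 mm before home); it snaps out behind, 0 again within 2 mm of home
- mandrel_a: bystander: turned steel plug with a T pin, 38 mm diameter, 71 mm tall, beyond the dock; origin at the centre of its underside
- mandrel_b: bystander: turned steel plug with a T pin, 38 mm diameter, 70 mm tall, to the right of the dock; origin at the centre of its underside
- gas_cup: bystander: small ceramic gas cup standing upright, 19 mm diameter, 47 mm tall, nearer to the robot than the left tin; origin at the centre of its underside
There are look-alikes about, which are no part of the job. There is more than one size of the dock; the job needs the smaller.

How it is judged:
By the outcome, as a careful person would: the job done as asked, in the order asked, and still so for the second after the job is handed in, with the robot touching nothing.
It also fails if it takes over 72 s, if anything falls off the work surface, if the arm or the gripper's body presses on something with over 40 N, if the wrist force passes 120 N, or if a joint passes its speed limit or range.

## Working session

There is one attempt and no reset: what is moved stays moved. The work goes in short steps, Python scripts to look and compute and a tool call to move; the robot and the scene stay as the last step left them, time stands still between calls to the robot, and variables do not carry over. Pictures are saved under pics/ and viewed, and the job is handed in when it is done.

Besides the shell and the picture viewer there is one more tool, called as name([rows], argument=value, ...), one row to a line, values as JSON. drive_tool: Moves the arm, as the interface text tells. Its arguments: {"type":"object","properties":{"moves":{"type":"array","items":{"type":"array","items":{"type":"array","items":{"type":"number"}}}},"force":{"type":"number"}},"required":["moves"]}

```bash
mkdir -p pics; ls
cat > h.py <<'E'
from station import *
import numpy as np, cv2
def snap(n,tag):
    f=grab_frame(n); cv2.imwrite(f'pics/{tag}.png',f['img'][:,:,::-1]); 
    import pickle; pickle.dump(f,open(f'pics/{tag}.pkl','wb')); return f
def load(tag):
    import pickle; return pickle.load(open(f'pics/{tag}.pkl','rb'))
def ray(f,u,v,z):
    R=np.array(f['R']);t=np.array(f['t']); c=-R.T@t
    d=R.T@np.array([(u-f['cx'])/f['fx'],(v-f['cy'])/f['fy'],1]); return c+d*(z-c[2])/d[2]
def proj(f,X):
    p=np.array(f['R'])@np.array(X,float)+np.array(f['t']); return np.array([f['fx']*p[0]/p[2]+f['cx'],f['fy']*p[1]/p[2]+f['cy']])
def crop(tag,x0,y0,w,h,s,out):
    i=cv2.imread(f'pics/{tag}.png')[y0:y0+h,x0:x0+w]; cv2.imwrite(f'pics/{out}.png',cv2.resize(i,None,fx=s,fy=s,interpolation=cv2.INTER_CUBIC))
E
python3 - <<'E'
from h import *
for n in('top','side'):
    f=snap(n,n+'0'); print(n,f['fx'],f['cx'],f['cy'],-np.array(f['R']).T@f['t'],np.array(f['R']).round(3).tolist())
print(read_state())
E
```

```text
pics
top 444.3174867108357 285.08675262060785 207.20405744064303 [ 414.79599967 -243.03414381 1589.84046412] [[-0.005, -1.0, -0.003], [-0.998, 0.005, -0.064], [0.064, 0.002, -0.998]]
side 450.90236000859517 279.3731089393528 213.6857951125267 [  768.55627282 -1078.3744877    933.79401548] [[0.963, 0.269, -0.001], [0.192, -0.688, -0.7], [-0.189, 0.673, -0.714]]
{'t': 0.1, 'qpos': array([ 1.13638892e+00,  3.00416179e-01,  1.52156312e+00, -5.10349283e-06,
        1.32069593e+00, -6.66147142e-02]), 'joint_velocities': array([-1.06164145e-03, -2.67183122e-03, -2.29993420e-03, -1.37603348e-03,
       -6.75913200e-05,  2.37677605e-04]), 'joint_efforts': array([ 3.29352893e-03, -5.44372594e+01, -3.62372482e+01,  3.36223286e-05,
        3.02707216e-03, -3.65166363e-05]), 'ee_pos': array([197.67231817, 513.00811084, 230.75903614]), 'ee_rot': array([-0.9347321 ,  1.36199676,  0.93381399]), 'contact_force': array([ 0.09341642, -0.40618645, -0.07845358]), 'ft_torque': array([-0.00384675, -0.04217288, -0.02616315]), 'opening': 85.33832434252292}
```

View pics/top0.png

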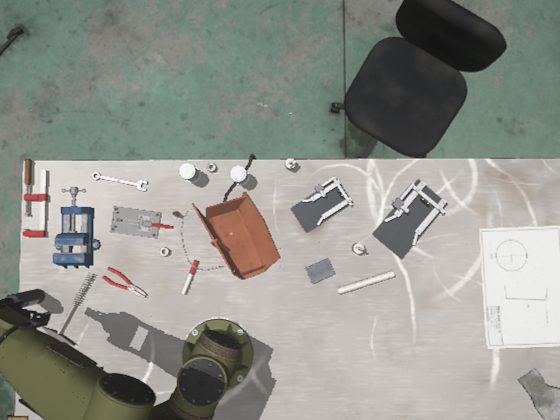

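View pics/side0.png

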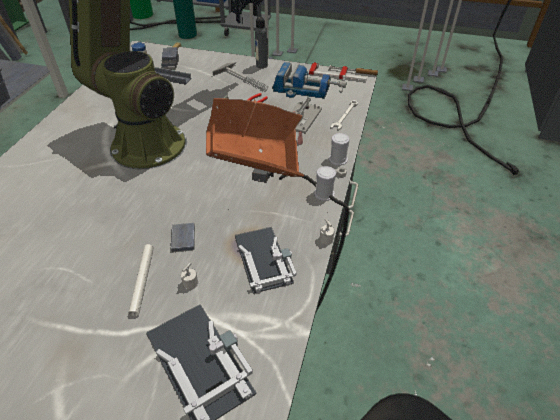

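Run:
```python
from h import *
crop('top0',150,145,160,65,5,'c1')
crop('top0',275,150,180,120,4,'c2')
crop('side0',220,215,90,85,7,'c3')
crop('side0',290,120,80,130,5,'c4')
```

```text
(no output)
```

View pics/c1.png

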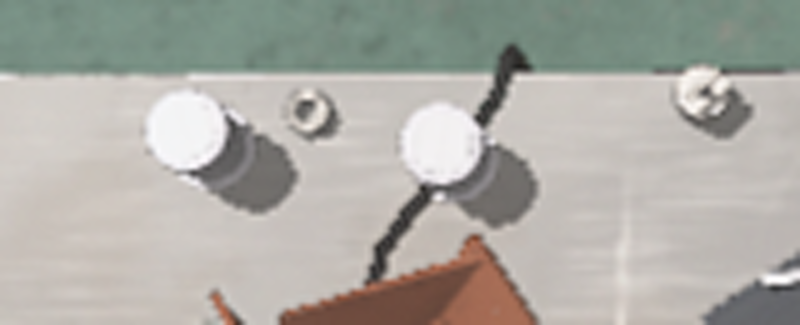

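View pics/c2.png

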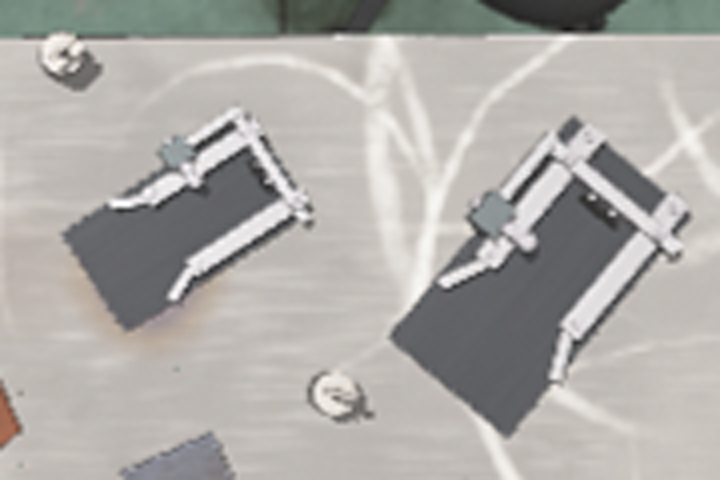

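View pics/c3.png

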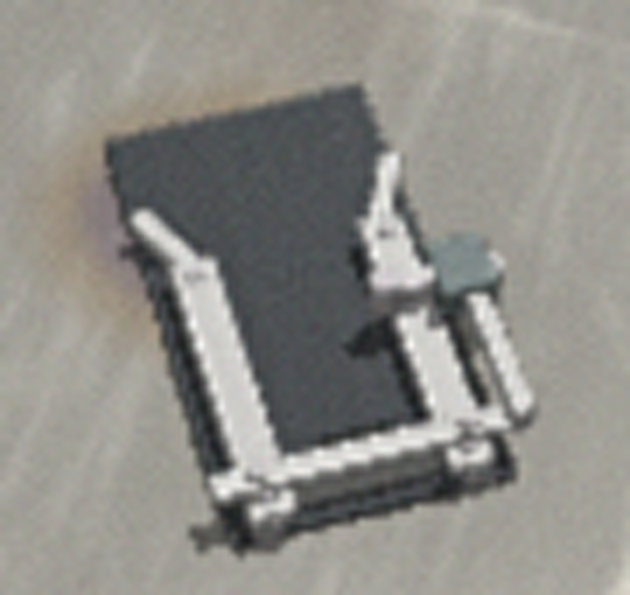

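View pics/c4.png

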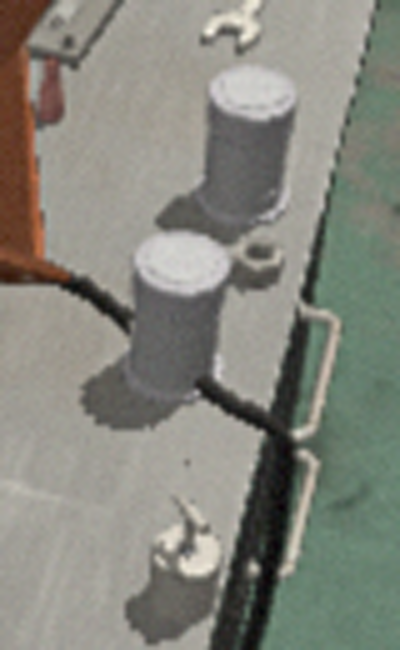

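```bash
cat > m.py <<'E'
from h import *
from scipy.optimize import least_squares
T,S=load('top0'),load('side0')
def up(c,s,o): return np.array([(c[0]+.5)/s-.5+o[0],(c[1]+.5)/s-.5+o[1]])
def tri(a,b):
    r=least_squares(lambda X:np.r_[proj(T,X)-a,proj(S,X)-b],[500,200,50]); return r.x,r.fun
for n,a,b in(('L',(187,131),(252,92)),('R',(440,144),(182,262))):
    a=up(a,5,(150,145));b=up(b,5,(290,120))
    print(n,ray(T,*a,86),ray(S,*b,86),tri(a,b))
print('nut',ray(T,*up((311,112),5,(150,145)),20))
pt=[((62,235),(-125,53,5)),((127,331),(-125,-53,5)),((314,215),(75,-53,5))]
ps=[((360,88),(-125,53,5)),((108,143),(-125,-53,5))]
def f(p,full=False):
    c,s=np.cos(p[2]),np.sin(p[2]);r=[]
    W=lambda X:[p[0]+c*X[0]-s*X[1],p[1]+s*X[0]+c*X[1],X[2]]
    for q,X in pt: r+=list(proj(T,W(X))-up(q,4,(275,150)))
    for q,X in ps: r+=list(proj(S,W(X))-up(q,7,(220,215)))
    return np.array(r)
r=least_squares(f,[550,-300,-.5]);print(r.x,r.fun.round(1))
x=ray(T,*up((62,235),4,(275,150)),5);y=ray(T,*up((127,331),4,(275,150)),5);print(x,y,np.linalg.norm(x-y))
x2=ray(S,*up((360,88),7,(220,215)),5);y2=ray(S,*up((108,143),7,(220,215)),5);print(x2,y2,np.linalg.norm(x2-y2))
p=r.x;np.save('dock.npy',p)
c,s=np.cos(p[2]),np.sin(p[2])
W=lambda X:[p[0]+c*X[0]-s*X[1],p[1]+s*X[0]+c*X[1],X[2]]
for F,tag,o,k in((T,'top0',(275,150),6),(S,'side0',(220,215),6)):
    im=cv2.imread(f'pics/{tag}.png')[o[1]:o[1]+100,o[0]:o[0]+110]; im=cv2.resize(im,None,fx=k,fy=k,interpolation=cv2.INTER_CUBIC)
    def L(P,col):
        q=[tuple(int(v) for v in ((proj(F,W(X))-o+.5)*k-.5)) for X in P]
        for a,b in zip(q,q[1:]): cv2.line(im,a,b,col,1)
    L([(-125,-53,5),(75,-53,5),(75,53,5),(-125,53,5),(-125,-53,5)],(0,0,255))
    for sg in(1,-1): L([(-45,sg*28.5,17.5),(75,sg*28.5,17.5)],(0,255,0)); L([(-45,sg*33,15),(-75,sg*45,15)],(255,0,0))
    L([(-92,0,5),(25,0,5)],(0,255,255))
    cv2.imwrite(f'pics/ov_{tag}.png',im)
E
python3 m.py
```

```text
L [637.18782167  94.64047179  86.        ] [637.75897268  93.09491011  86.        ] (array([637.47744486,  94.97460382,  84.61420784]), array([-0.00648733, -0.02458677, -0.02322706,  0.00298469]))
R [627.38358614 -78.04986032  86.        ] [628.21092395 -80.5282387   86.        ] (array([627.77846872, -77.7732828 ,  83.64182629]), array([-0.00519185, -0.0178674 , -0.01567186,  0.00191938]))
nut [660.13813747  21.18284719  20.        ]
[ 535.59067235 -392.18807487   -1.01272154] [ 0.2 -0.7 -0.1  0.5  0.4 -0.4  0.4 -0.4 -0.7 -0.3]
[ 512.02944107 -257.18774997    5.        ] [ 426.12986544 -314.58736924    5.        ] 103.31240674254573
[ 513.88717129 -259.9772206     5.        ] [ 426.61011572 -314.84472359    5.        ] 103.09086920511464
```

View pics/ov_top0.png

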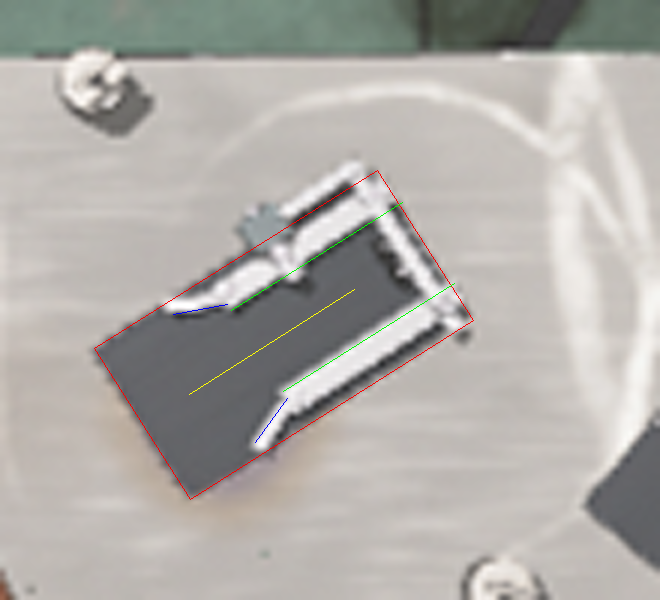

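View pics/ov_side0.png

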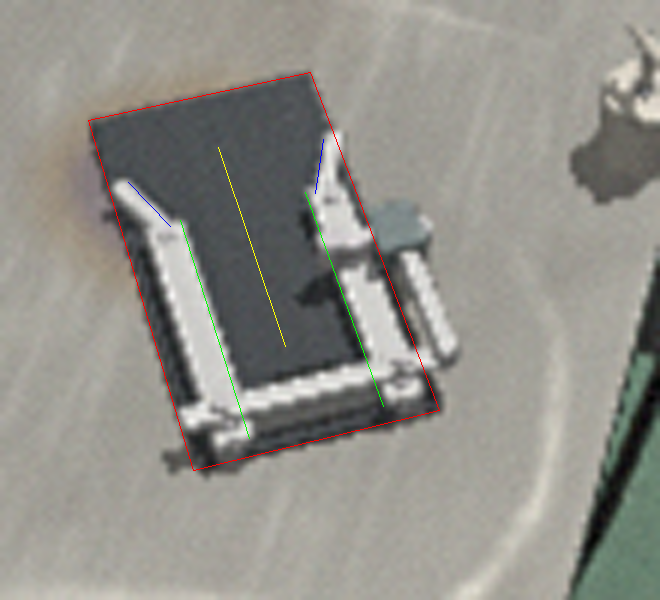

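Run:
```python
from h import *
from scipy.spatial.transform import Rotation as Ro
T,S=load('top0'),load('side0')
for uv in((245,192.5),(195,204),(279,258),(161+35,251-50)):
  for z in(20,60,100,140,180):
    X=ray(T,*uv,z); print(uv,X.round(0),proj(S,X).round(0))
s=read_state(); print(Ro.from_rotvec(s['ee_rot']).as_matrix().round(3))
crop('side0',190,80,180,140,4,'c5')
```

```text
(245, 192.5) [568. -97.  20.] [304. 189.]
(245, 192.5) [ 564. -101.   60.] [303. 179.]
(245, 192.5) [ 561. -105.  100.] [301. 169.]
(245, 192.5) [ 557. -108.  140.] [300. 159.]
(245, 192.5) [ 553. -112.  180.] [299. 148.]
(195, 204) [528.  80.  20.] [304. 151.]
(195, 204) [525.  72.  60.] [303. 143.]
(195, 204) [522.  64. 100.] [302. 134.]
(195, 204) [520.  55. 140.] [301. 124.]
(195, 204) [517.  47. 180.] [300. 115.]
(279, 258) [ 337. -217.   20.] [217. 201.]
(279, 258) [ 339. -218.   60.] [216. 191.]
(279, 258) [ 341. -218.  100.] [215. 181.]
(279, 258) [ 343. -219.  140.] [214. 170.]
(279, 258) [ 345. -220.  180.] [213. 159.]
(196, 201) [539.  77.  20.] [307. 153.]
(196, 201) [536.  68.  60.] [306. 144.]
(196, 201) [533.  60. 100.] [305. 135.]
(196, 201) [529.  52. 140.] [304. 126.]
(196, 201) [526.  44. 180.] [303. 116.]
[[-0.    -0.933  0.36 ]
 [-0.001  0.36   0.933]
 [-1.     0.    -0.001]]
```

View pics/c5.png

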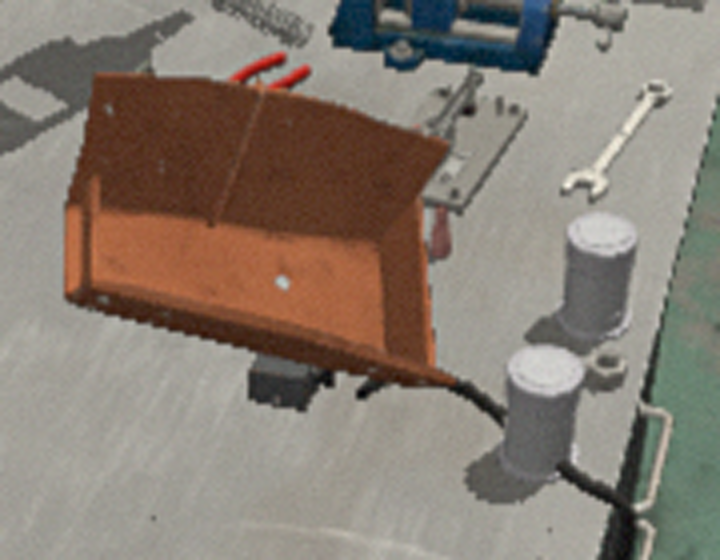

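Run:
```python
from h import *
S=load('side0');print(ray(S,262,67,0),ray(S,262,20,0))
for z in (0,150,300): print(proj(S,[198,513,z]))
crop('side0',120,10,160,100,5,'c6')
```

```text
[214.42565472 623.01974214   0.        ] [  71.7375518  1084.64912232    0.        ]
[250.23386855  79.08126726]
[248.38574148  43.59287659]
[246.29498682   3.44546489]
```

View pics/c6.png

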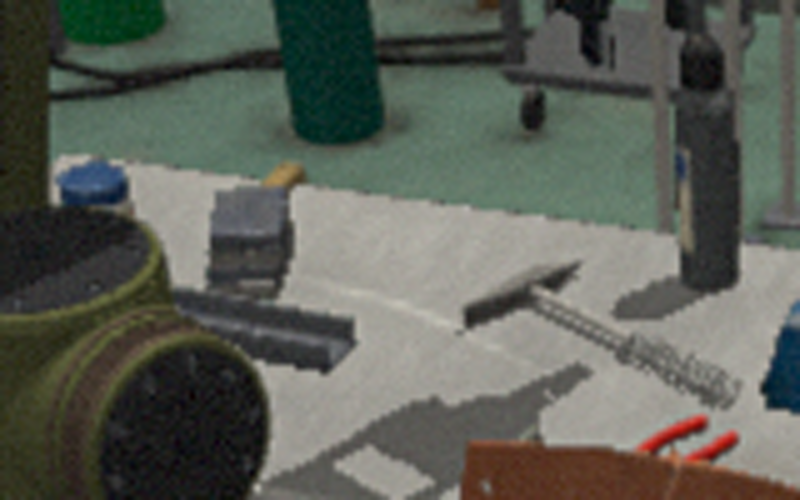

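drive_tool([
  [[8.5,0,-1.5,-0.6,0],[8.5,0,-5,-2,-0.05],[8.5,0,-8.5,-3.5,-0.12],[8.5,0,-12,-5,-0.2],[8.5,0,-15.5,-6.4,-0.27],[8.5,0,-19,-7.9,-0.33],[8.5,0,-22.5,-9.3,-0.368],[8.5,0,-26,-10.8,-0.368],[8.5,0,-29.5,-12.2,-0.368],[8.5,0,-33,-13.7,-0.368],[8.5,0,-36.5,-15.1,-0.368],[8.5,0,-40,-16.6,-0.368]],
], force=60)

```text
t: 1.1
ee_pos: [512.4, 212.9, 231.1]
ee_rot: [-1.209, 1.209, 1.21]
contact_force: [-0.4, 1.6, -0.2]
opening: 84.8
```

drive_tool([
  [[8.5,0,-3,-3,0],[8.5,2,-6.2,-6,0],[8.5,4.5,-9.4,-9,0],[8.5,7,-11.6,-11,0],[8.5,9.5,-12.6,-12,0],[8.5,10,-12.6,-12,0],[8.5,10,-12.6,-12,0]],
])

```text
t: 1.68
ee_pos: [636.4, 93.4, 127.7]
ee_rot: [-1.206, 1.215, 1.212]
contact_force: [-0.0, 0.8, -0.8]
opening: 85.1
```

Run:
```python
from h import *
s=read_state();print(s['ee_pos'],s['contact_force'],s['qpos'])
snap('top','t1');snap('side','s1')
crop('t1',150,130,120,90,6,'t1c'); crop('s1',290,80,100,90,6,'s1c')
```

```text
[636.44883538  93.43332912 127.73902602] [-0.01818649  0.84296186 -0.83306816] [ 8.88108184e-02  6.02392651e-01  1.33404313e+00  6.90998899e-05
  1.21097928e+00 -1.48045204e+00]
```

View pics/s1c.png

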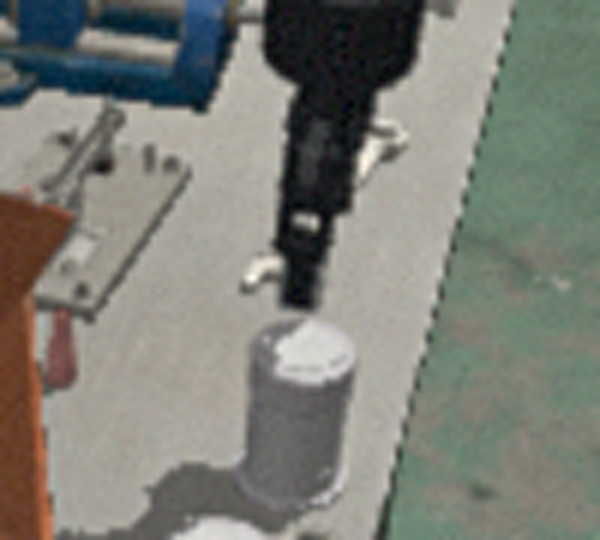

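View pics/t1c.png

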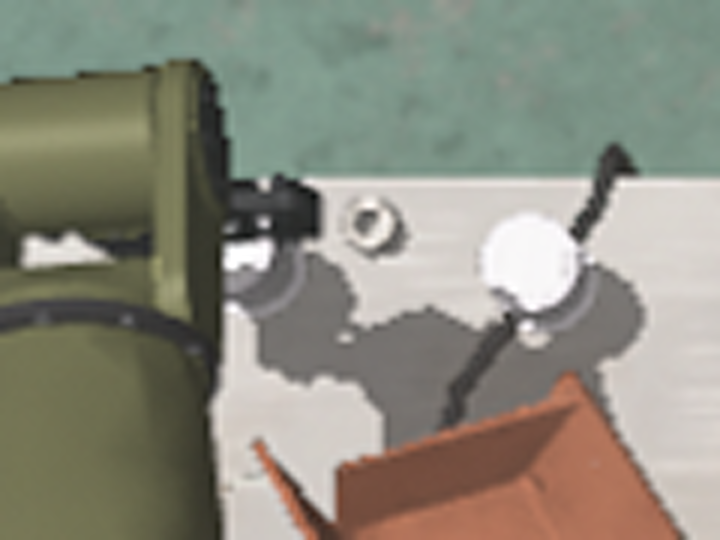

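Run:
```python
from h import *
S=load('s1');T=load('t1')
for y in(36,43,50):print((proj(S,[636.4,y,141])-[290,80])*6,(proj(T,[636.4,y,150])-[150,130])*6)
```

```text
[287.20047864 322.90597496] [303.40144956 228.57363932]
[289.76102577 314.90415211] [290.55313695 228.6385075 ]
[292.30370813 306.95815745] [277.70512322 228.70337417]
```

drive_tool([
  [[8.5,2,0,0,0],[8.5,4.5,0,0,0],[8.5,6.5,0,0,0],[8.5,7.5,0,0,0],[8.5,7.7,0,0,0],[8.5,7.7,0,0,0],[8.5,7.7,0,0,0]],
])

```text
t: 2.37
ee_pos: [638.1, 94.9, 56.3]
ee_rot: [-1.211, 1.207, 1.208]
contact_force: [0.1, -0.2, 1.0]
opening: 84.4
```

Run:
```python
from h import *
s=read_state();print(s['ee_pos'],s['contact_force'],s['opening'])
snap('side','s2')
crop('s2',290,80,100,90,6,'s2c')
```

```text
[638.11542592  94.90847417  56.29115705] [ 0.11421968 -0.19215148  1.01898131] 84.42450104008347
```

View pics/s2c.png

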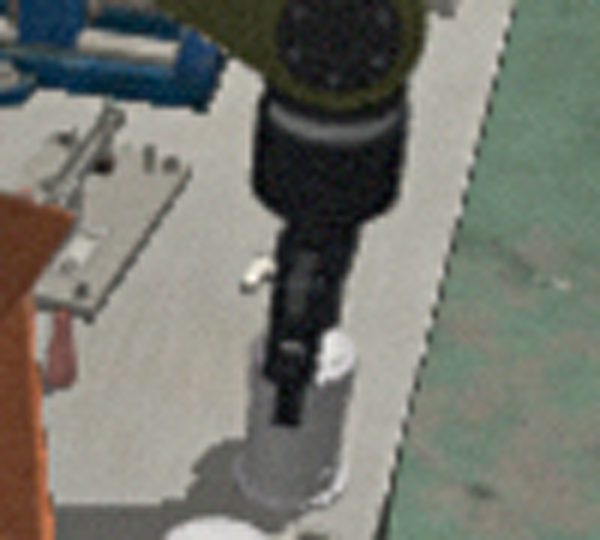

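drive_tool([
  [[6.5,0.2,0,0,0],[6.2,0.2,0,0,0],[5.2,0.2,0,0,0],[5.2,0.2,0,0,0],[5.2,0.2,0,0,0],[5.2,0.2,0,0,0],[5.2,0.2,0,0,0],[5.2,0.2,0,0,0]],
], force=50)

```text
t: 3.08
ee_pos: [637.7, 94.7, 53.1]
ee_rot: [-1.21, 1.208, 1.209]
contact_force: [-0.7, 1.8, 5.3]
opening: 54.7
```

Run:
```python
from h import *
s=read_state();print(s['ee_pos'],s['contact_force'],s['opening'],s['ft_torque'])
```

```text
[637.70202935  94.67967827  53.1374689 ] [-0.67500928  1.78387728  5.29361948] 54.68821944093657 [ 0.04059174  0.23783686 -0.00314099]
```

drive_tool([
  [[5.2,-0.3,0,0,0],[5.2,-1,0,0,0],[5.2,-2,0,0,0],[5.2,-3,0,0,0],[5.2,-4,0,0,0],[5.2,-4.5,0,0,0],[5.2,-4.5,0,0,0],[5.2,-4.5,0,0,0],[5.2,-4.5,0,0,0],[5.2,-4.5,0,0,0],[5.2,-4.5,0,0,0],[5.2,-4.5,0,0,0]],
])

```text
t: 4.08
ee_pos: [637.2, 94.5, 96.9]
ee_rot: [-1.209, 1.21, 1.21]
contact_force: [-0.1, -0.1, -5.6]
opening: 54.6
```

Run:
```python
from h import *
s=read_state();print(s['ee_pos'],s['contact_force'],s['opening'],s['ft_torque'],s['joint_efforts'])
snap('side','s3')
s=read_state();print(s['ee_pos'],s['contact_force'])
crop('s3',290,80,100,90,6,'s3c')
```

```text
[637.21057487  94.5181076   96.89311495] [-0.06642971 -0.14017408 -5.62154235] 54.56723962186744 [ 0.00064044 -0.00923005  0.00684552] [ 5.49769684e-04 -7.34237480e+01 -3.55660522e+01  2.40296395e-03
  7.39339390e-03  1.71242885e-05]
[637.24026232  94.50232335  96.97557059] [-0.34243459 -0.72591726 -5.6504638 ]
```

View pics/s3c.png

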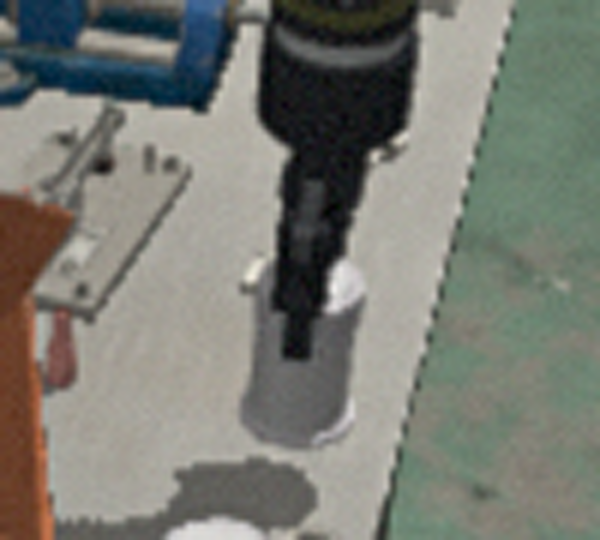

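drive_tool([
  [[5.2,0.8,0,0,0],[5.2,2,0,0,0],[5.2,3,0,0,0],[5.2,3.8,0,0,0],[5.2,4.2,0,0,0],[5.2,4.4,0,0,0],[5.2,4.5,0,0,0],[5.2,4.5,0,0,0],[5.2,4.5,0,0,0],[5.2,4.5,0,0,0]],
])

```text
t: 4.97
ee_pos: [638.0, 94.6, 53.1]
ee_rot: [-1.21, 1.208, 1.208]
contact_force: [-0.8, 0.1, 5.4]
opening: 54.7
```

drive_tool([
  [[6,0,0,0,0],[7,0,0,0,0],[8,0,0,0,0],[8.5,0,0,0,0],[8.5,0,0,0,0],[8.5,-1.5,0,0,0],[8.5,-4.5,0,0,0],[8.5,-8,0,0,0],[8.5,-9,0.3,-3,0],[8.5,-9,0.6,-6.5,0],[8.5,-9,0.9,-10,0],[8.5,-9,0.97,-13,0]],
])

```text
t: 5.97
ee_pos: [627.2, -37.3, 142.6]
ee_rot: [-1.21, 1.209, 1.209]
contact_force: [-0.0, -0.4, 0.2]
opening: 85.1
```

drive_tool([
  [[8.5,0,0,-2.5,0],[8.5,0,0,-4,0],[8.5,0,0,-4.35,0],[8.5,0,0,-4.35,0],[8.5,0,0,-4.35,0]],
])

```text
t: 6.38
ee_pos: [627.8, -77.9, 142.2]
ee_rot: [-1.21, 1.209, 1.21]
contact_force: [0.6, 0.7, 0.6]
opening: 85.1
```

Run:
```python
from h import *
s=read_state();print(s['ee_pos'],s['contact_force'],s['opening'])
snap('side','s4');snap('top','t4')
crop('s4',270,80,130,110,6,'s4c');crop('t4',150,130,130,90,6,'t4c')
```

```text
[627.76367027 -77.92635334 142.18247772] [0.58519207 0.65827677 0.59405847] 85.05641982477427
```

View pics/s4c.png

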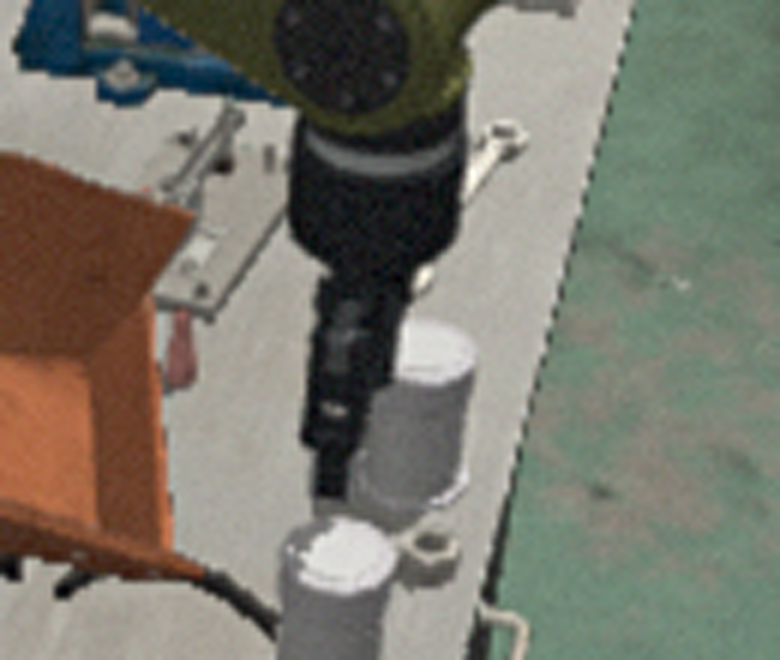

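View pics/t4c.png

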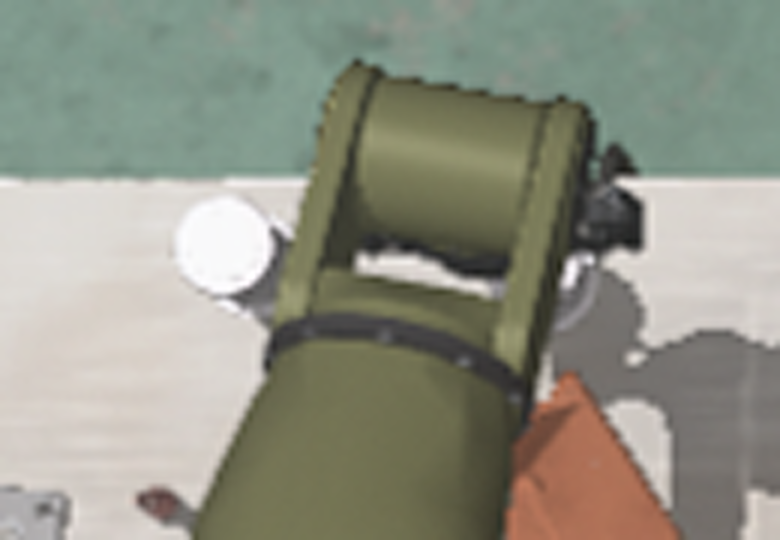

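drive_tool([
  [[8.5,2,0,-0.1,0],[8.5,4.5,0,-0.1,0],[8.5,7,0,-0.1,0],[8.5,8.3,0,-0.1,0],[8.5,8.9,0,-0.1,0],[8.5,9,0,-0.1,0],[6.5,9,0,-0.1,0],[6.2,9,0,-0.1,0],[5.2,9,0,-0.1,0],[5.2,9,0,-0.1,0],[5.2,9,0,-0.1,0],[5.2,9,0,-0.1,0]],
])

```text
t: 7.48
ee_pos: [628.5, -79.9, 54.0]
ee_rot: [-1.211, 1.207, 1.207]
contact_force: [-0.8, 1.5, 5.0]
opening: 54.3
```

drive_tool([
  [[5.2,0,0,0,0],[5.2,0,0,0,0],[5.2,-0.3,0,0,0],[5.2,-1,0,0,0],[5.2,-2,0,0,0],[5.2,-3,0,0,0],[5.2,-4,0,0,0],[5.2,-4.5,0,0,0],[5.2,-4.5,0,0,0],[5.2,-4.5,0,0,0],[5.2,-4.5,0,0,0],[5.2,-4.5,0,0,0]],
])

```text
t: 8.48
ee_pos: [627.4, -79.9, 96.6]
ee_rot: [-1.209, 1.21, 1.21]
contact_force: [-0.2, -0.5, -3.4]
opening: 54.6
```

drive_tool([
  [[5.2,0,0,0,0],[5.2,0,0,0,0],[5.2,0,0,0,0]],
])

```text
t: 8.73
ee_pos: [627.6, -80.0, 97.1]
ee_rot: [-1.209, 1.209, 1.21]
contact_force: [0.2, 0.7, -2.6]
opening: 54.6
```

Run:
```python
from h import *
s=read_state();print(s['ee_pos'],s['contact_force'],s['opening'])
snap('side','s5')
s=read_state();print(s['ee_pos'],s['contact_force'],s['ft_torque'])
crop('s5',270,80,130,110,6,'s5c')
```

```text
[627.61014818 -79.98537367  97.0515166 ] [ 0.18326996  0.6565131  -2.6450121 ] 54.58700128119311
[627.64132128 -80.02438038  97.10652495] [ 0.09643434  0.9794682  -1.37198514] [ 0.01168832 -0.02280319 -0.01379123]
```

View pics/s5c.png

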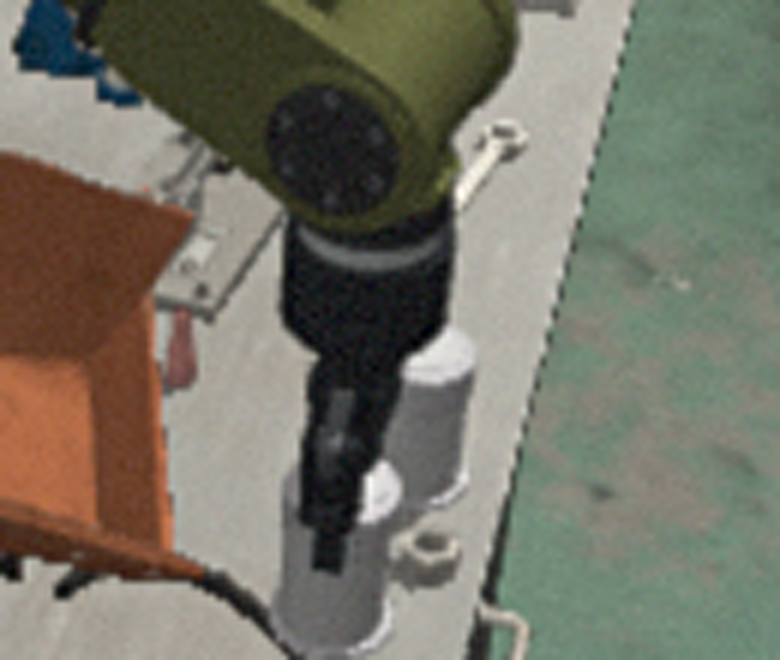

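drive_tool([
  [[5.2,0.8,0,0,0],[5.2,2,0,0,0],[5.2,3,0,0,0],[5.2,3.8,0,0,0],[5.2,4.2,0,0,0],[5.2,4.4,0,0,0],[5.2,4.5,0,0,0],[5.2,4.5,0,0,0],[5.2,4.5,0,0,0],[6,4.5,0,0,0],[7,4.5,0,0,0],[8,4.5,0,0,0]],
])

```text
t: 9.78
ee_pos: [627.7, -80.0, 52.0]
ee_rot: [-1.209, 1.209, 1.209]
contact_force: [0.9, 0.9, 0.7]
opening: 79.8
```

drive_tool([
  [[8.5,0,0,0,0],[8.5,0,0,0,0],[8.5,-1.5,0,0,0],[8.5,-4.5,0,0,0],[8.5,-8,0,0,0],[8.5,-9,-0.3,3,0],[8.5,-9,-0.6,6.5,0],[8.5,-9,-0.9,10,0],[8.5,-9,-0.97,13.5,0],[8.5,-9,-0.97,16.5,0],[8.5,-9,-0.97,17.45,0],[8.5,-9,-0.97,17.45,0]],
])

```text
t: 10.78
ee_pos: [637.1, 96.8, 142.0]
ee_rot: [-1.211, 1.208, 1.212]
contact_force: [0.7, 0.1, 0.0]
opening: 85.1
```

drive_tool([
  [[8.5,0,0,0,0],[8.5,2,0,0,0],[8.5,4.5,0,0,0],[8.5,7,0,0,0],[8.5,8.3,0,0,0],[8.5,8.9,0,0,0],[8.5,9,0,0,0],[6.5,9,0,0,0],[6.2,9,0,0,0],[5.2,9,0,0,0],[5.2,9,0,0,0],[5.2,9,0,0,0]],
])

```text
t: 11.78
ee_pos: [638.2, 94.6, 54.1]
ee_rot: [-1.211, 1.207, 1.207]
contact_force: [-1.5, 0.1, 7.3]
opening: 54.8
```

Run:
```python
from h import *
s=read_state();print(s['ee_pos'],s['contact_force'],s['opening'])
snap('side','s6');
crop('s6',270,80,130,140,5,'s6c')
```

```text
[638.18022443  94.61755979  54.14882536] [-1.47584919  0.0554157   7.26503798] 54.79846355402415
```

View pics/s6c.png

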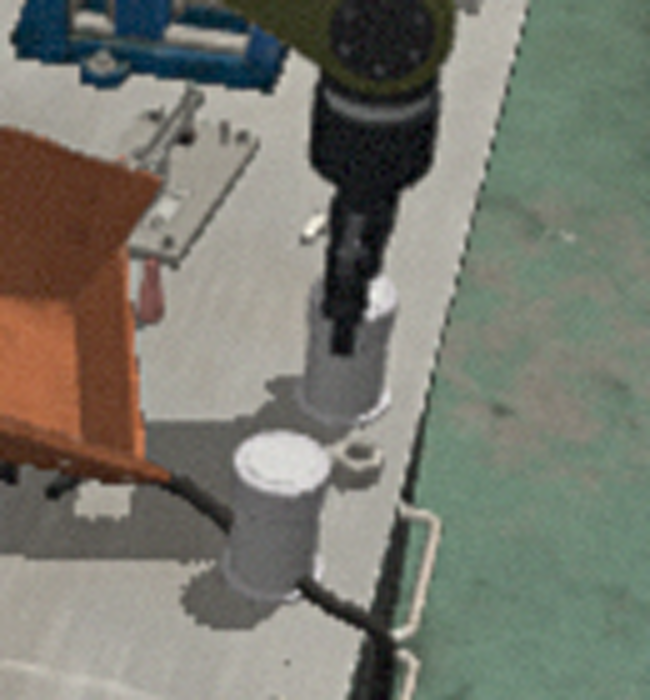

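drive_tool([
  [[5.2,-0.3,0,0,0],[5.2,-1,0,0,0],[5.2,-2,0,0,0],[5.2,-3.5,0,0,0],[5.2,-5,0,0,0],[5.2,-6.5,0,0,0],[5.2,-8,0,0,0],[5.2,-9.5,0,0,0],[5.2,-11,0,0,0],[5.2,-12,0,0,0],[5.2,-12.5,0,0,0],[5.2,-12.5,0,0,0]],
], force=70)

```text
t: 12.83
ee_pos: [637.6, 94.5, 178.6]
ee_rot: [-1.21, 1.208, 1.208]
contact_force: [-0.5, -0.3, -5.2]
opening: 54.0
```

drive_tool([
  [[5.2,0,0.2,-0.7,0],[5.2,0,0.6,-2,0.05],[5.2,0,1.3,-4,0.12],[5.2,0,2.2,-6.5,0.22],[5.2,0,3.2,-9,0.33],[5.2,0,4.2,-11.5,0.44],[5.2,0,5.2,-14,0.55],[5.2,0,6.1,-16.5,0.66],[5.2,0,7,-19,0.77],[5.2,0,7.9,-21.5,0.88],[5.2,0,8.8,-24,0.98],[5.2,0,9.4,-25.5,1.03]],
])

```text
t: 13.83
ee_pos: [542.2, -162.9, 176.9]
ee_rot: [-0.418, 1.53, 0.418]
contact_force: [0.8, 0.6, -5.2]
opening: 53.9
```

Run:
```python
from h import *
from scipy.spatial.transform import Rotation as Ro
s=read_state();print(s['ee_pos'],s['contact_force'],s['opening'],s['qpos'])
R=Ro.from_rotvec(s['ee_rot']).as_matrix();z=R[:,2];print('yaw',np.arctan2(z[1],z[0]))
p=np.load('dock.npy');c,sn=np.cos(p[2]),np.sin(p[2]);E=np.array([p[0]-92*c,p[1]-92*sn]);print(E)
th=1.571-1.03; zt=np.array([np.cos(th),np.sin(th)]);yt=np.array([-np.sin(th)*-1*-1,np.cos(th)]) 
yt=np.cross([*zt,0],[0,0,-1])[:2]
d=E-s['ee_pos'][:2];print('tool y,z cm',d@yt/10,d@zt/10)
```

```text
[ 542.23068437 -162.86283791  176.85026228] [ 0.80410132  0.61479367 -5.21634937] 53.94881128163456 [-3.56366829e-01  3.84546219e-01  1.53847301e+00 -2.66934883e-04
  1.21886017e+00 -8.90179493e-01]
yaw 0.5339047291784552
[ 486.871698   -314.14666574]
tool y,z cm -10.117009215121513 -12.53635768083325
```

drive_tool([
  [[5.2,0,-0.5,-0.7,0.08],[5.2,0,-1.3,-1.7,0.2],[5.2,0,-2.2,-2.8,0.32],[5.2,0,-3.2,-4,0.44],[5.2,0,-4.2,-5.2,0.56],[5.2,0,-5.2,-6.4,0.68],[5.2,0,-6.2,-7.6,0.8],[5.2,0,-7.2,-8.9,0.92],[5.2,0,-8.2,-10.2,1.04],[5.2,0,-9.1,-11.4,1.16],[5.2,0,-9.8,-12.2,1.28],[5.2,0,-10.1,-12.5,1.4]],
])

```text
t: 14.83
ee_pos: [486.9, -312.8, 176.1]
ee_rot: [0.677, 1.465, -0.677]
contact_force: [0.4, -1.0, -5.1]
opening: 54.0
```

drive_tool([
  [[5.2,0,0,0,0.1],[5.2,0,0,0,0.154],[5.2,0,0,0,0.154],[5.2,0,0,0,0.154],[5.2,0,0,0,0.154]],
])

```text
t: 15.25
ee_pos: [487.9, -311.4, 176.8]
ee_rot: [0.788, 1.424, -0.788]
contact_force: [-0.0, 0.4, -5.7]
opening: 53.9
```

```bash
cat >> h.py <<'E'
def dk():
    from scipy.spatial.transform import Rotation as Ro
    s=read_state();p=np.load('dock.npy');c,sn=np.cos(p[2]),np.sin(p[2]);d=s['ee_pos'][:2]-p[:2]
    R=Ro.from_rotvec(s['ee_rot']).as_matrix();z=R[:,2]
    F=s['contact_force']
    print('t',s['t'],'dock xyz',(d@[c,sn]).round(1),(d@[-sn,c]).round(1),s['ee_pos'][2].round(1),'yaw err',(np.arctan2(z[1],z[0])-p[2]).round(4),'F dock',(F[:2]@[c,sn]).round(2),(F[:2]@[-sn,c]).round(2),F[2].round(2),'open',s['opening'].round(1),'tq',s['ft_torque'].round(2),'toolx',R[:,0].round(3))
E
python3 - <<'E'
from h import *
dk()
snap('side','s7');snap('top','t7')
crop('s7',200,130,140,170,4,'s7c');crop('t7',270,130,120,130,5,'t7c')
E
```

```text
Traceback (most recent call last):
  File "h.py", line 20, in dk
    print('t',s['t'],'dock xyz',(d@[c,sn]).round(1),(d@[-sn,c]).round(1),s['ee_pos'][2].round(1),'yaw err',(np.arctan2(z[1],z[0])-p[2]).round(4),'F dock',(F[:2]@[c,sn]).round(2),(F[:2]@[-sn,c]).round(2),F[2].round(2),'open',s['opening'].round(1),'tq',s['ft_torque'].round(2),'toolx',R[:,0].round(3))
                                                                                                                                                                                                                                ^^^^^^^^^^^^^^^^^^
AttributeError: 'float' object has no attribute 'round'
```

```bash
sed -i "s/s\['opening'\].round(1)/round(s['opening'],1)/" h.py
python3 - <<'E'
from h import *
dk()
snap('side','s7');snap('top','t7')
crop('s7',200,130,140,170,4,'s7c');crop('t7',270,130,120,130,5,'t7c')
E
```

```text
t 15.25 dock xyz -93.7 2.3 176.8 yaw err 0.0018 F dock -0.32 0.18 -5.71 open 53.9 tq [-0.    0.01 -0.04] toolx [-0.001  0.    -1.   ]
```

View pics/s7c.png

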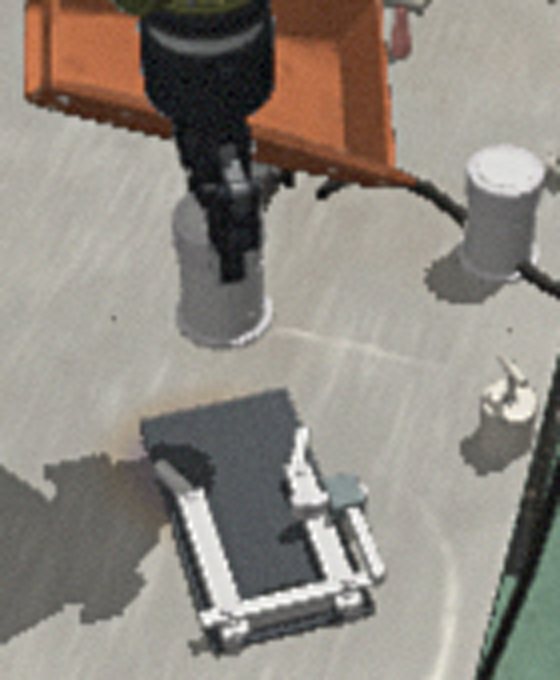

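View pics/t7c.png

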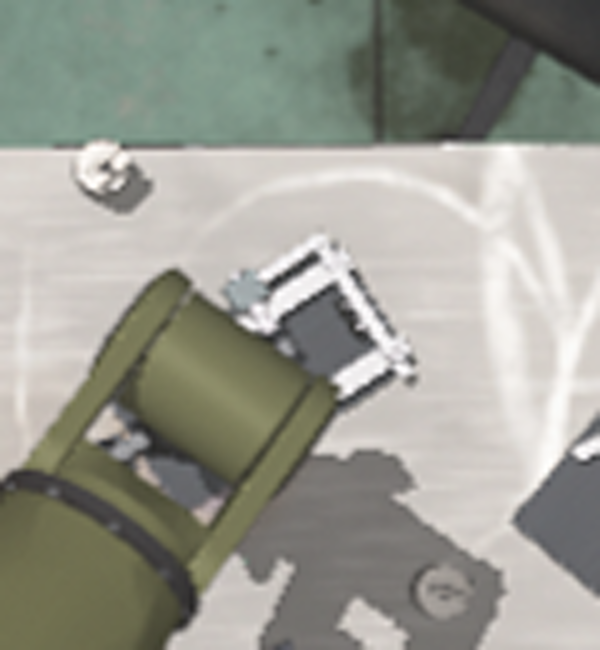

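drive_tool([
  [[5.2,1,-0.23,0.1,0],[5.2,3,-0.23,0.1,0],[5.2,5,-0.23,0.1,0],[5.2,7,-0.23,0.1,0],[5.2,9,-0.23,0.1,0],[5.2,10.5,-0.23,0.1,0],[5.2,11.3,-0.23,0.1,0],[5.2,11.5,-0.23,0.1,0],[5.2,11.5,-0.23,0.1,0],[5.2,11.5,-0.23,0.1,0]],
])

```text
t: 16.18
ee_pos: [487.2, -313.8, 63.1]
ee_rot: [0.789, 1.421, -0.789]
contact_force: [-0.5, -0.1, -6.0]
opening: 54.0
```

Run:
```python
from h import *
dk()
f=snap('side','s8');p=np.load('dock.npy');c,s=np.cos(p[2]),np.sin(p[2])
W=lambda X:[p[0]+c*X[0]-s*X[1],p[1]+s*X[0]+c*X[1],X[2]]
o=(215,190);k=7
im=cv2.imread('pics/s8.png')[o[1]:o[1]+85,o[0]:o[0]+100]; im=cv2.resize(im,None,fx=k,fy=k,interpolation=cv2.INTER_CUBIC)
cv2.imwrite('pics/s8c.png',im)
a=np.linspace(0,2*np.pi,60)
def L(P,col): cv2.polylines(im,[np.array([(proj(f,W(X))-o+.5)*k-.5 for X in P]).astype(int)],False,col,1)
for z,r in((10,31),(15,31),(15,26)): L([(-92.5+r*np.cos(t),r*np.sin(t),z) for t in a],(0,255,0))
L([(-125,-53,5),(75,-53,5),(75,53,5),(-125,53,5),(-125,-53,5)],(0,0,255))
cv2.imwrite('pics/s8o.png',im)
```

```text
t 16.1833 dock xyz -92.1 0.5 63.1 yaw err -0.0001 F dock -0.2 -0.51 -6.02 open 54.0 tq [-0.01 -0.04  0.05] toolx [ 0.001 -0.001 -1.   ]
```

View pics/s8c.png

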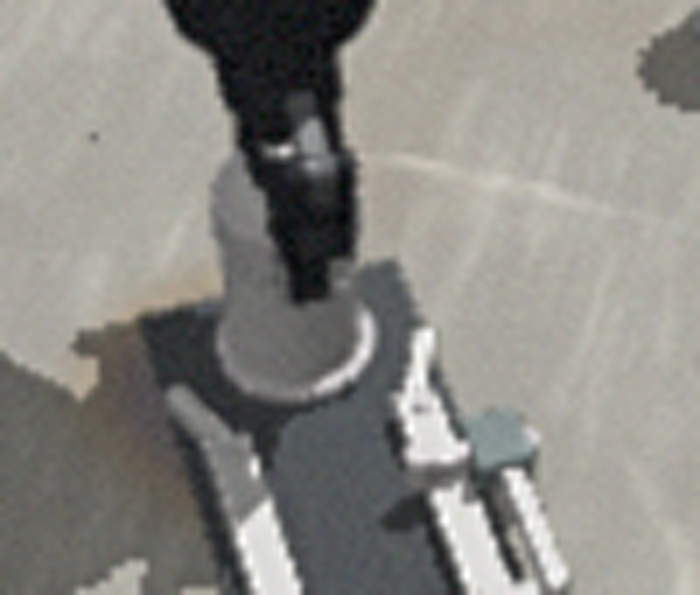

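View pics/s8o.png

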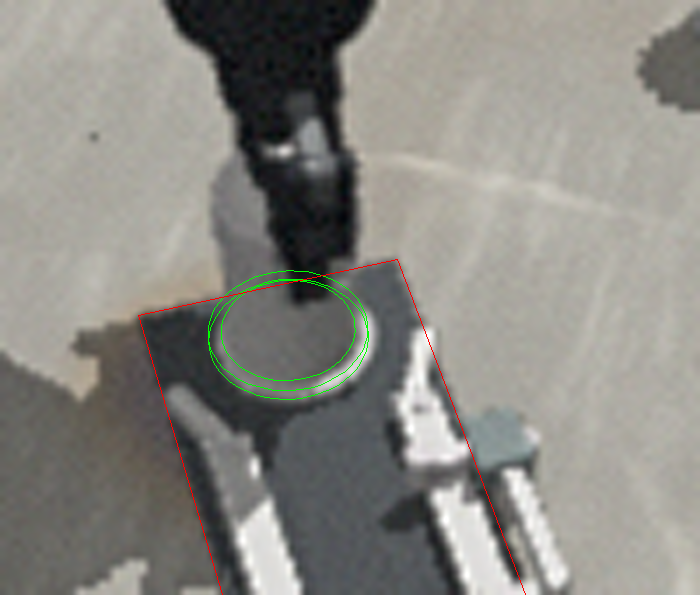

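drive_tool([
  [[5.2,0,-0.1,0,0],[5.2,0.2,-0.2,0,0],[5.2,0.35,-0.2,0,0],[5.2,0.45,-0.2,0,0],[5.2,0.45,-0.2,0,0],[5.2,0.45,-0.2,0,0]],
], force=50)

```text
t: 16.73
ee_pos: [485.6, -314.8, 59.2]
ee_rot: [0.789, 1.421, -0.789]
contact_force: [-1.9, 1.9, 10.0]
opening: 54.5
```

Run:
```python
from h import *
dk()
```

```text
t 16.7333 dock xyz -92.1 -1.5 59.2 yaw err -0.0003 F dock -2.62 -0.65 10.04 open 54.5 tq [0.86 0.84 0.03] toolx [ 0.001 -0.001 -1.   ]
```

drive_tool([
  [[5.2,-0.08,0,0,0],[5.2,-0.08,0,0.2,0],[5.2,-0.08,0,0.6,0],[5.2,-0.08,0,1,0],[5.2,-0.08,0,1.4,0],[5.2,-0.08,0,1.7,0],[5.2,-0.08,0,2,0],[5.2,-0.08,0,2,0],[5.2,-0.08,0,2,0]],
])

```text
t: 17.48
ee_pos: [496.0, -331.6, 59.3]
ee_rot: [0.79, 1.422, -0.789]
contact_force: [-1.2, 3.6, 5.8]
opening: 54.2
```

Run:
```python
from h import *
dk()
f=snap('side','s9');p=np.load('dock.npy');c,s=np.cos(p[2]),np.sin(p[2])
W=lambda X:[p[0]+c*X[0]-s*X[1],p[1]+s*X[0]+c*X[1],X[2]]
o=(215,200);k=7
im=cv2.imread('pics/s9.png')[o[1]:o[1]+100,o[0]:o[0]+100]; im=cv2.resize(im,None,fx=k,fy=k,interpolation=cv2.INTER_CUBIC)[:600]
cv2.imwrite('pics/s9c.png',im)
```

```text
t 17.4833 dock xyz -72.4 -1.5 59.3 yaw err -0.0004 F dock -3.68 0.83 5.82 open 54.2 tq [ 0.95  0.69 -0.02] toolx [ 0.  0. -1.]
```

View pics/s9c.png

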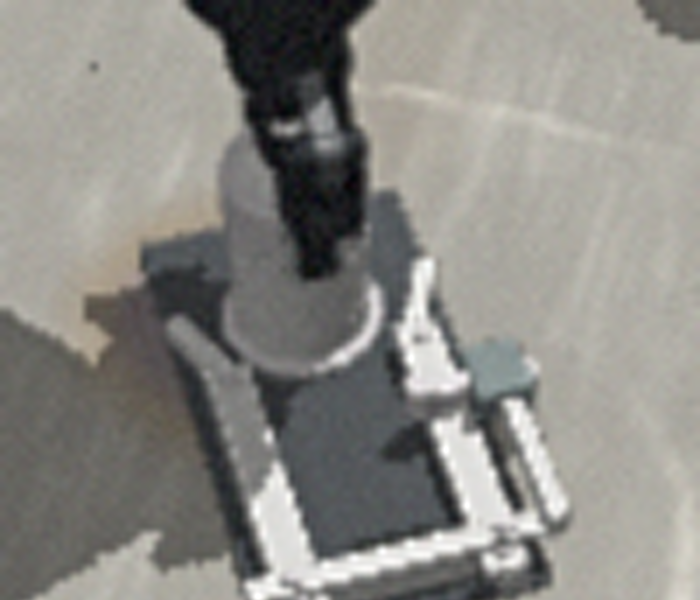

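Run:
```python
from h import *
f=load('s9');p=np.load('dock.npy');c,s=np.cos(p[2]),np.sin(p[2])
W=lambda X:[p[0]+c*X[0]-s*X[1],p[1]+s*X[0]+c*X[1],X[2]]
o=(240,225);k=11
im=cv2.imread('pics/s9.png')[o[1]:o[1]+54,o[0]:o[0]+68]; im=cv2.resize(im,None,fx=k,fy=k,interpolation=cv2.INTER_CUBIC)
cv2.imwrite('pics/s9d.png',im)
a=np.linspace(0,2*np.pi,60)
def L(P,col): cv2.polylines(im,[np.array([(proj(f,W(X))-o+.5)*k-.5 for X in P]).astype(int)],False,col,1)
for sg in(1,-1):
  L([(-45,sg*28.5,17.5),(75,sg*28.5,17.5)],(0,255,0)); 
  L([(-45,sg*28.5,12.5),(75,sg*28.5,12.5)],(0,255,255)); 
for r,z in((31,10),): L([(-72.4+r*np.cos(t),1+r*np.sin(t),z) for t in a],(255,0,255))
cv2.imwrite('pics/s9o.png',im)
```

```text
(no output)
```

View pics/s9d.png

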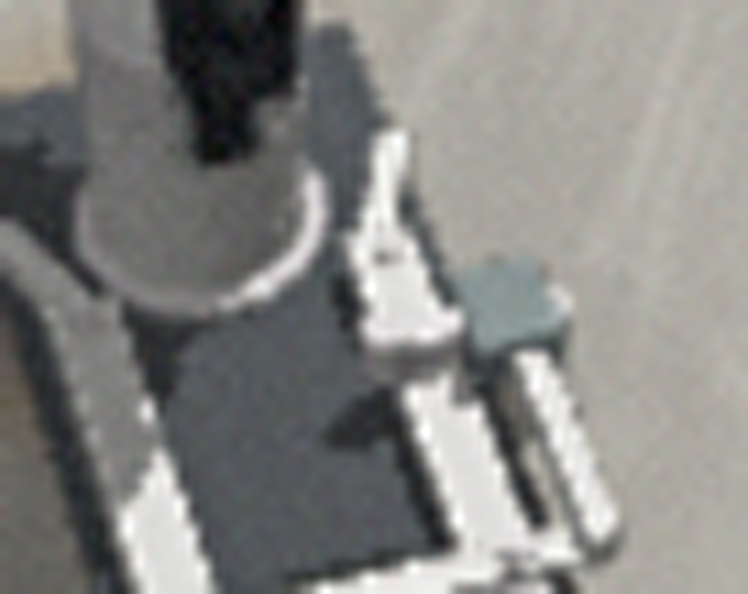

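View pics/s9o.png

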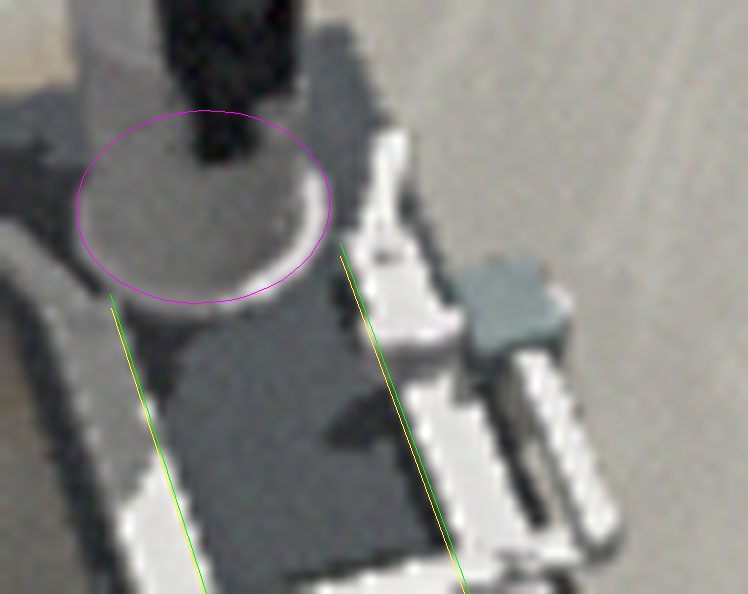

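drive_tool([
  [[5.2,0,0.05,0.2,0],[5.2,0,0.05,0.6,0],[5.2,0,0.05,1,0],[5.2,0,0.05,1.4,0],[5.2,0,0.05,1.8,0],[5.2,0,0.05,2.1,0],[5.2,0,0.05,2.2,0],[5.2,0,0.05,2.2,0]],
])

```text
t: 18.2
ee_pos: [508.0, -349.8, 59.3]
ee_rot: [0.79, 1.423, -0.789]
contact_force: [-3.6, 4.4, 7.2]
opening: 54.0
```

Run:
```python
from h import *
dk()
```

```text
t 18.2 dock xyz -50.6 -1.0 59.3 yaw err -0.0004 F dock -5.63 -0.75 7.22 open 54.0 tq [ 1.26  0.94 -0.  ] toolx [-0.     0.001 -1.   ]
```

drive_tool([
  [[5.2,-0.03,0,0.1,0],[5.2,-0.03,0,0.4,0],[5.2,-0.03,0,0.7,0],[5.2,-0.03,0,1,0],[5.2,-0.03,0,1.2,0],[5.2,-0.03,0,1.2,0]],
])

```text
t: 18.7
ee_pos: [514.3, -360.2, 59.3]
ee_rot: [0.79, 1.423, -0.789]
contact_force: [-1.9, 2.7, 4.9]
opening: 54.3
```

Run:
```python
from h import *
dk()
f=snap('side','s10')
crop('s10',225,215,80,75,8,'s10c')
```

```text
t 18.7 dock xyz -38.4 -1.1 59.3 yaw err -0.0004 F dock -3.31 -0.18 4.89 open 54.3 tq [0.9  0.65 0.05] toolx [ 0.  0. -1.]
```

View pics/s10c.png

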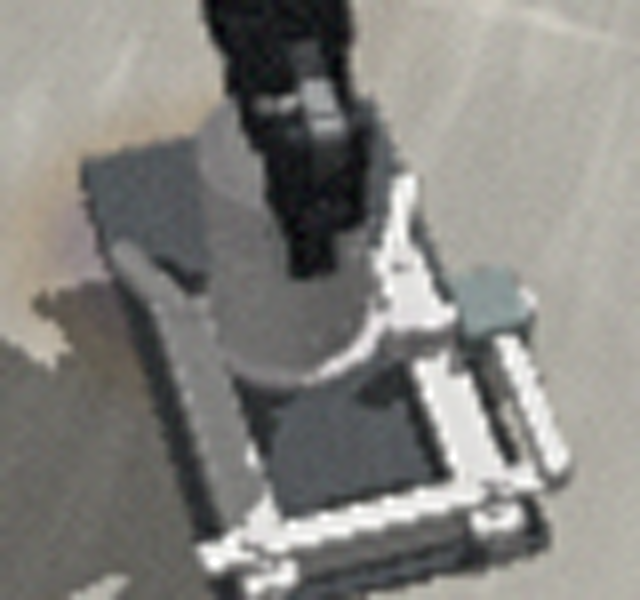

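drive_tool([
  [[5.2,0,0,0.2,0],[5.2,0,0,0.4,0],[5.2,0,0,0.6,0],[5.2,0,0,0.8,0],[5.2,0,0,1,0],[5.2,0,0,1,0]],
])

```text
t: 19.25
ee_pos: [519.5, -368.5, 59.3]
ee_rot: [0.79, 1.423, -0.789]
contact_force: [-2.5, 4.7, 5.9]
opening: 54.1
```

```bash
python3 -c "
from h import *
dk()"
```

```text
t 19.25 dock xyz -28.6 -1.1 59.3 yaw err -0.0003 F dock -5.28 0.34 5.92 open 54.1 tq [1.15 0.78 0.  ] toolx [-0.  0. -1.]
```

drive_tool([
  [[5.2,0,0,0.2,0],[5.2,0,0,0.4,0],[5.2,0,0,0.6,0],[5.2,0,0,0.8,0],[5.2,0,0,0.8,0]],
])

```text
t: 19.67
ee_pos: [523.8, -375.3, 59.2]
ee_rot: [0.79, 1.423, -0.789]
contact_force: [-2.1, 3.4, 6.4]
opening: 53.9
```

```bash
python3 -c "
from h import *
dk()"
```

```text
t 19.6667 dock xyz -20.6 -1.1 59.2 yaw err -0.0003 F dock -3.95 -0.0 6.43 open 53.9 tq [1.16 0.73 0.04] toolx [-0.  0. -1.]
```

drive_tool([
  [[5.2,-0.02,0,0.2,0],[5.2,-0.02,0,0.4,0],[5.2,-0.02,0,0.6,0],[5.2,-0.02,0,0.6,0]],
])

```text
t: 20.0
ee_pos: [525.9, -379.6, 59.1]
ee_rot: [0.79, 1.427, -0.789]
contact_force: [-11.2, 10.1, 9.7]
opening: 54.5
```

```bash
python3 -c "
from h import *
dk()"
```

```text
t 20.0 dock xyz -15.8 -1.5 59.1 yaw err -0.0001 F dock -14.51 -4.17 9.71 open 54.5 tq [2.59 2.26 0.15] toolx [-0.003  0.003 -1.   ]
```

drive_tool([
  [[5.2,0,0,0.2,0],[5.2,0,0,0.4,0],[5.2,0,0,0.6,0],[5.2,0,0,0.6,0]],
])

```text
t: 20.33
ee_pos: [529.3, -385.3, 59.2]
ee_rot: [0.79, 1.425, -0.789]
contact_force: [-8.7, 4.7, 9.3]
opening: 54.1
```

```bash
python3 -c "
from h import *
dk()"
```

```text
t 20.3333 dock xyz -9.2 -1.7 59.2 yaw err -0.0003 F dock -8.59 -4.92 9.3 open 54.1 tq [1.65 1.91 0.1 ] toolx [-0.002  0.002 -1.   ]
```

drive_tool([
  [[5.2,-0.02,0,0.2,0],[5.2,-0.02,0,0.4,0],[5.2,-0.02,0,0.6,0],[5.2,-0.02,0,0.6,0]],
])

```text
t: 20.67
ee_pos: [532.4, -390.4, 59.2]
ee_rot: [0.79, 1.426, -0.789]
contact_force: [-8.1, 5.4, 6.8]
opening: 54.1
```

```bash
python3 -c "
from h import *
dk()"
```

```text
t 20.6667 dock xyz -3.2 -1.8 59.2 yaw err -0.0003 F dock -8.87 -4.02 6.82 open 54.1 tq [1.5  1.8  0.07] toolx [-0.002  0.001 -1.   ]
```

drive_tool([
  [[5.2,0,0,0.2,0],[5.2,0,0,0.4,0],[5.2,0,0,0.6,0],[5.2,0,0,0.6,0]],
])

```text
t: 21.0
ee_pos: [536.1, -395.9, 59.3]
ee_rot: [0.789, 1.424, -0.79]
contact_force: [-3.7, 3.3, 3.1]
opening: 53.9
```

```bash
python3 -c "
from h import *
dk()"
```

```text
t 21.0 dock xyz 3.4 -1.5 59.3 yaw err -0.0004 F dock -4.71 -1.39 3.09 open 53.9 tq [0.78 0.97 0.  ] toolx [-0.001  0.    -1.   ]
```

drive_tool([
  [[5.2,0,0,0.2,0],[5.2,0,0,0.4,0],[5.2,0,0,0.4,0]],
])

```text
t: 21.25
ee_pos: [538.4, -399.3, 59.3]
ee_rot: [0.789, 1.423, -0.789]
contact_force: [-3.3, 1.1, 3.5]
opening: 53.7
```

```bash
python3 -c "
from h import *
dk()"
```

```text
t 21.25 dock xyz 7.5 -1.4 59.3 yaw err -0.0003 F dock -2.69 -2.23 3.48 open 53.7 tq [ 0.76  0.91 -0.04] toolx [-0.  0. -1.]
```

drive_tool([
  [[5.2,0,0,0.15,0],[5.2,0,0,0.3,0],[5.2,0,0,0.4,0],[5.2,0,0,0.4,0]],
])

```text
t: 21.58
ee_pos: [540.7, -402.5, 59.3]
ee_rot: [0.789, 1.423, -0.789]
contact_force: [-2.4, 2.5, 3.0]
opening: 54.3
```

```bash
python3 -c "
from h import *
dk()"
```

```text
t 21.5833 dock xyz 11.4 -1.1 59.3 yaw err -0.0002 F dock -3.36 -0.7 3.05 open 54.3 tq [0.94 0.72 0.02] toolx [ 0.  0. -1.]
```

drive_tool([
  [[5.2,0,0,0.15,0],[5.2,0,0,0.3,0],[5.2,0,0,0.3,0]],
])

```text
t: 21.83
ee_pos: [542.4, -405.1, 59.3]
ee_rot: [0.789, 1.422, -0.789]
contact_force: [-2.7, 2.5, 3.1]
opening: 54.1
```

```bash
python3 -c "
from h import *
dk();f=snap('side','s11')
crop('s11',225,215,80,75,8,'s11c')"
```

```text
t 21.8333 dock xyz 14.6 -1.1 59.3 yaw err -0.0003 F dock -3.51 -0.96 3.06 open 54.1 tq [0.98 0.58 0.03] toolx [ 0. -0. -1.]
```

View pics/s11c.png

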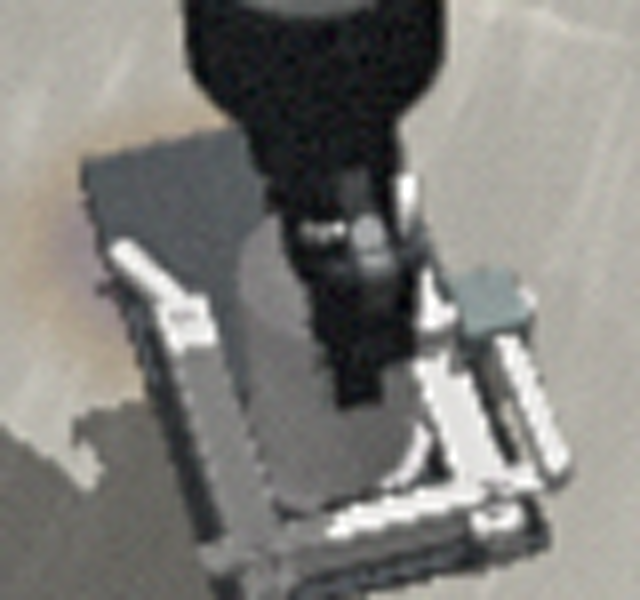

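drive_tool([
  [[5.2,0,0,0.1,0],[5.2,0,0,0.2,0],[5.2,0,0,0.2,0]],
])

```text
t: 22.13
ee_pos: [543.1, -406.4, 59.2]
ee_rot: [0.79, 1.424, -0.789]
contact_force: [-4.3, 6.5, 5.5]
opening: 54.1
```

```bash
python3 -c "
from h import *
dk()"
```

```text
t 22.1333 dock xyz 16.0 -1.1 59.2 yaw err -0.0002 F dock -7.84 -0.23 5.51 open 54.1 tq [ 1.65  1.01 -0.02] toolx [-0.001  0.001 -1.   ]
```

drive_tool([
  [[5.2,0,0,0.1,0],[5.2,0,0,0.2,0],[5.2,0,0,0.2,0]],
])

```text
t: 22.38
ee_pos: [544.1, -407.7, 59.2]
ee_rot: [0.79, 1.425, -0.789]
contact_force: [-5.4, 9.4, 6.5]
opening: 54.2
```

```bash
python3 -c "
from h import *
dk()"
```

```text
t 22.3833 dock xyz 17.7 -1.1 59.2 yaw err -0.0001 F dock -10.84 0.4 6.5 open 54.2 tq [ 2.05  1.39 -0.02] toolx [-0.001  0.002 -1.   ]
```

drive_tool([
  [[5.2,0,0,0.1,0],[5.2,0,0,0.1,0],[5.2,0,0,0.1,0]],
])

```text
t: 22.63
ee_pos: [544.5, -408.3, 59.2]
ee_rot: [0.79, 1.425, -0.789]
contact_force: [-5.6, 9.9, 8.0]
opening: 54.2
```

```bash
python3 -c "
from h import *
dk();f=snap('side','s12');snap('top','t12')
crop('s12',245,215,60,55,10,'s12c');crop('t12',290,150,80,70,8,'t12c')"
```

```text
t 22.6333 dock xyz 18.4 -1.0 59.2 yaw err -0.0 F dock -11.39 0.47 8.02 open 54.2 tq [2.4  1.6  0.01] toolx [-0.002  0.002 -1.   ]
```

View pics/s12c.png

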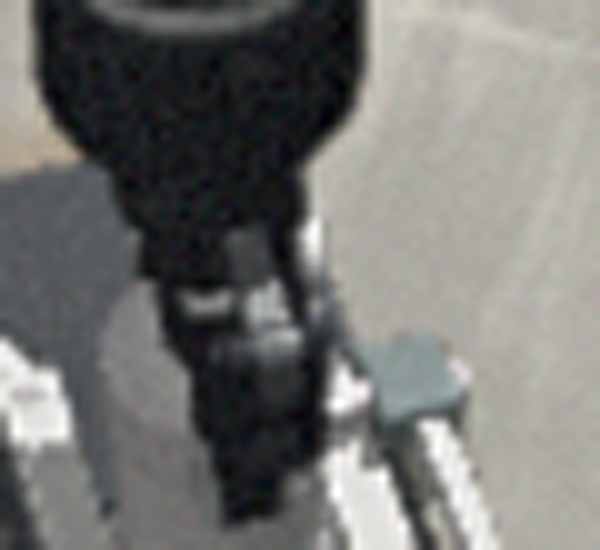

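View pics/t12c.png

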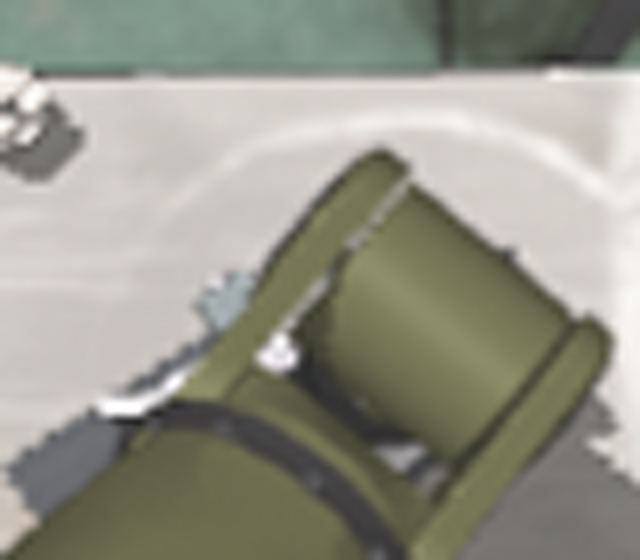

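drive_tool([
  [[5.3,-0.02,0,0,0],[5.5,-0.02,0,0,0],[5.8,-0.02,0,0,0],[6.2,-0.02,0,0,0],[6.8,-0.02,0,0,0],[7.5,-0.02,0,0,0],[8.2,-0.02,0,0,0],[8.5,-0.02,0,0,0],[8.5,-0.02,0,0,0],[8.5,-0.02,0,0,0]],
])

```text
t: 23.57
ee_pos: [544.9, -409.4, 59.5]
ee_rot: [0.789, 1.422, -0.789]
contact_force: [-0.4, -0.4, 0.3]
opening: 85.1
```

```bash
python3 -c "
from h import *
dk()"
```

```text
t 23.5667 dock xyz 19.6 -1.2 59.5 yaw err -0.0003 F dock 0.11 -0.56 0.26 open 85.1 tq [ 0.04 -0.03 -0.03] toolx [ 0. -0. -1.]
```

drive_tool([
  [[8.5,-1,0,0,0],[8.5,-3,0,0,0],[8.5,-6,0,0,0],[8.5,-9,0,0,0],[8.5,-12,0,0,0],[8.5,-14,0,-3,0],[8.5,-15,0,-6,0],[8.5,-15,0,-9.5,0],[8.5,-15,0,-13,0],[8.5,-15,0,-16.5,0],[8.5,-15,0,-20,0],[8.5,-15,0,-22,0]],
])

```text
t: 24.57
ee_pos: [426.8, -220.4, 210.4]
ee_rot: [0.789, 1.422, -0.789]
contact_force: [1.1, 0.0, 0.5]
opening: 85.0
```

```bash
python3 -c "
from h import *
dk();f=snap('side','s13');snap('top','t13')
crop('s13',225,205,80,75,8,'s13c');crop('t13',280,150,90,75,8,'t13c')"
```

```text
t 24.5667 dock xyz -203.3 -1.3 210.4 yaw err 0.0004 F dock 0.55 0.94 0.52 open 85.0 tq [ 0.04  0.   -0.07] toolx [ 0.001 -0.    -1.   ]
```

View pics/s13c.png

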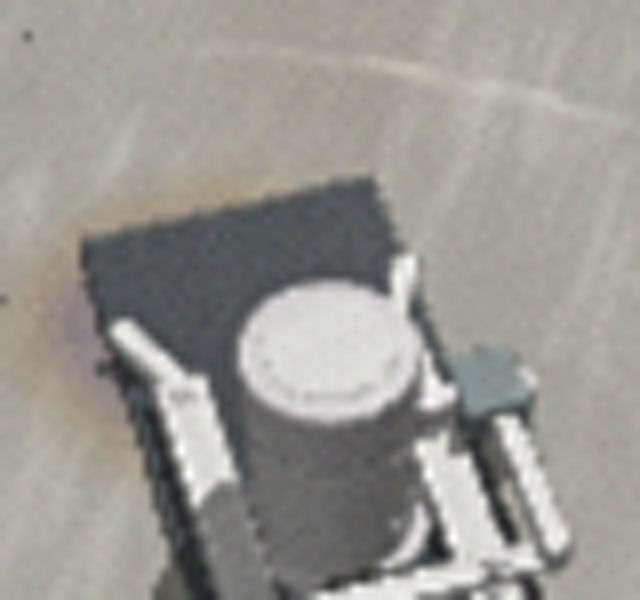

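View pics/t13c.png

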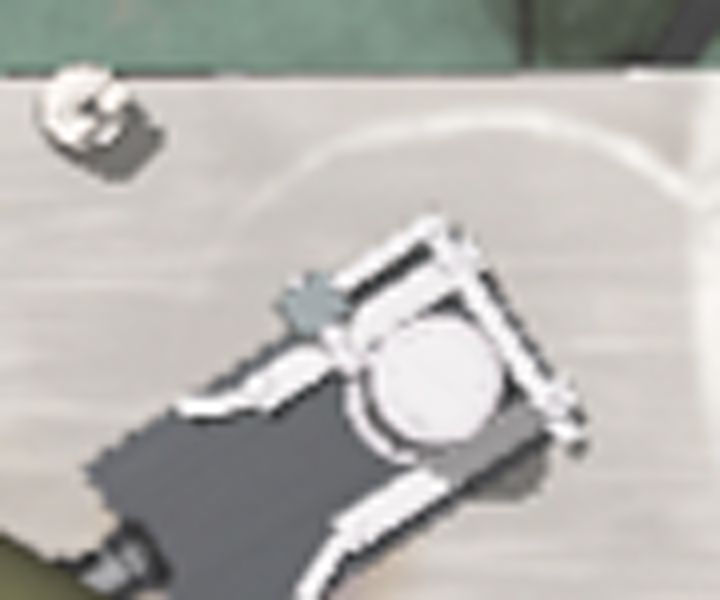

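Run:
```python
from h import *
T,S=load('t13'),load('s13');p=np.load('dock.npy');c,s=np.cos(p[2]),np.sin(p[2])
for f,q,k,o in((T,(436,380),8,(280,150)),(S,(330,350),8,(225,205))):
    X=ray(f,(q[0]+.5)/k-.5+o[0],(q[1]+.5)/k-.5+o[1],91);d=X[:2]-p[:2];print(X,d@[c,s],d@[-s,c])
a=cv2.imread('pics/top0.png')[160:225,285:355];b=cv2.imread('pics/t13.png')[160:225,285:355]
cv2.imwrite('pics/cmp.png',cv2.resize(np.hstack([a,b]),None,fx=5.5,fy=5.5,interpolation=cv2.INTER_CUBIC))
```

```text
[ 544.38923672 -405.31453511   91.        ] 15.794179194424691 0.512442184570414
[ 545.05865368 -406.35095603   91.        ] 17.027842859675825 0.5314517411867572
```

View pics/cmp.png

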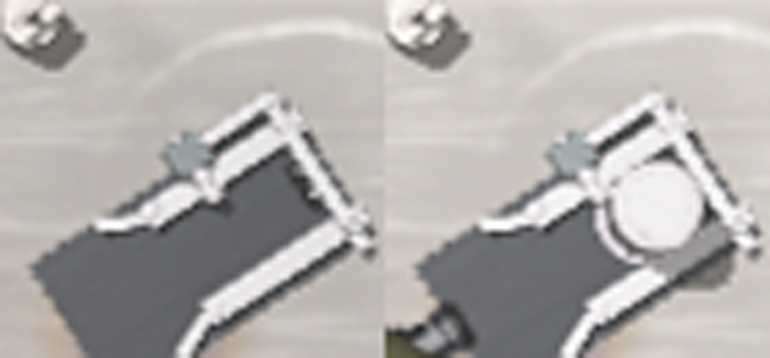

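View pics/t13.png

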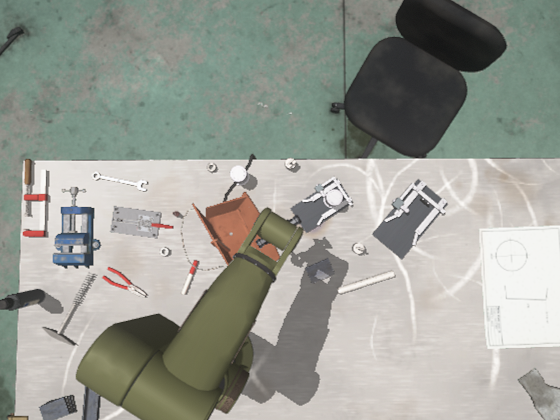

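```bash
python3 -c "
from h import *
dk();print(sign_off())"
```

```text
t 24.6667 dock xyz -202.6 -1.0 210.8 yaw err 0.0012 F dock -0.06 -0.37 0.22 open 84.8 tq [-0.02  0.07 -0.06] toolx [ 0.001 -0.001 -1.   ]
the job is handed in; nothing more can be done
None
```

I lifted the left tin (about 5.6 N felt), set it back, and did the same with the right tin (about 2.5 N). The left tin was the heavier, so I slid it into the smaller dock until it met the buffer, let go, and handed the job in at 24.7 s.

**Push force:** the force along the slot read about 14.5 N at most, as the tin met the keeper. At the buffer it read about 11 N, of which roughly 3.5 N was sliding drag. The buffer met the tin at about x = 15 mm in the dock, and I pressed about 3 mm further before letting go.

**Final position:** after release, the two pictures put the tin's axis at x = 15.8 and 17.0 mm in the dock, about 1 to 2 mm past where the buffer was felt.

**Keeper:** the roller sits at the same pixel as before the tin went in, so I take it as snapped out behind the tin. I judged this from the picture only; I did not pull back on the tin to test it.

**Everything else:** the right tin stands where it was, and the gas cup and both mandrels have not visibly moved. The gripper is open and clear, with contact force near zero.

**Disagreement:** in the side picture, the dock rails lay about 2 mm to the left (+y) of my first fit. I allowed for that before sliding, and side forces stayed below about 1 N up to the keeper and 5 N past it.

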